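Reset the shaker's interlock with both keys, then start it

ROBOT

A 6-joint arm with a two-finger parallel gripper is mounted at the origin on a cart in front of the work surface, level with it; the furniture and walls round the work are solid. World frame = base frame: x ahead of the robot, y to its left, z up, the work surface at z = 0. Lengths are in m, angles in rad, forces in N, time in s.
With the tool pointing down it reaches from about 0.275 to 0.85 m from the base axis. Payload 5.2 kg.
Tool frame: the origin (TCP) lies on the centre line of the jaws, within the pads' length; the fingertips stand env.tips_ahead ahead of it and the grasp point (between the pads) lies 8 mm behind it (env.tips_ahead is the distance from the TCP to the fingertips, in m); z points along the fingers, y is the line along which they close (so a half turn about z gives the same grasp; the last joint's range is limited). The gripper opens to 85 mm and grips with 20 to 120 N. Pads are 22 mm wide; open, the fingers measure 114 mm over their backs; the gripper's body (76 mm by 85 mm) begins 54 mm behind the grasp point. The pads swing forward as they close: fully open they stand 13 mm farther back than shut.
Start: joints at [-1.439, 0.259, 1.535, -0, 1.348, -0.203], TCP at [0.181, -0.519, 0.206] pointing down, gripper open.
Joint ranges: [-3.14, 3.14], [-0.91, 2.08], [0.19, 2.58], [-1.22, 4.36], [0.22, 2.71], [-3.12, 3.12]. Speed limits (rad/s): [2.57, 2.57, 3.14, 3.14, 3.14, 3.14].

INTERFACE

Orientations are given as [roll, pitch, yaw] about the fixed x, y, z axes, in that order (R = Rz(yaw) Ry(pitch) Rx(roll)).
In Python, from cell import env gives the robot as it stands. Calls block until the motion is done:
- env.movep(position, orientation): joint-space move of the TCP to a pose.
- env.move_straight(position, attitude=None, max_speed=0.15, force_limit=None): straight line of the TCP; attitude=None keeps the orientation; max_speed is the mean speed in m/s. With force_limit (N) it stops when the force on the tool has changed by that much, and returns True; else False.
- env.move_joints(angles): joint-space move.
- env.move_gripper(opening): finger opening in m; the grip force is fixed at half the most; returns when the fingers have stopped.
- env.wait(seconds).
- env.solve_ik(position, orientation): joint angles nearest the present ones, or None.
- env.snapshot(name): name is "scene" or "top" or "wrist"; returns the picture (420x560x3 uint8, red, green, blue); there is no depth.
- env.calibration(name): a dict with "fx", "fy", "cx", "cy" (pixels), "k1" (the pictures are not rectified: a ray, as slopes to the right and down, at radius r is drawn at 1 + k1 r^2 times it, then the intrinsics apply), "R" (3x3) and "t" (3): a world point X has camera coordinates R X + t; the wrist camera has in their place "mount" (4x4, takes a point from camera to tool coordinates, whose origin is the TCP and whose axes are the flange's). Camera axes: x right, y down, z forward; pixel columns grow to the right and rows downward; lengths in m; the calibration is good to about 2 mm. A picture is of the moment at which its call begins: read the wrist's pose just before it. calibration takes no time and is no camera call.
A pose or a line that the arm cannot do raises env.Unreachable and nothing moves.
- env.hand_in(): hands the job in; it is judged then, once.
Readings, each from a call of its own:
- env.get_clock(): time.
- env.get_qpos(): joint angles.
- env.get_dq(): joint speeds.
- env.get_joint_efforts(): joint torques, N m.
- env.get_tcp_pos(): TCP position.
- env.get_tcp_rot(): TCP orientation.
- env.get_wrist_force(): force on the tool from outside, world axes, zero at the start.
- env.get_wrist_torque(): the same for the moment, N m.
- env.get_grip_width(): finger opening in m.
- env.get_gripper_force(): force on a finger pad.
Only numpy, scipy, OpenCV 4.12 (cv2) and the standard library are available. Lean on these libraries where they do the work, as an engineer would, in place of code of your own. Each camera call takes 0.05 s, during which the arm holds its last target. There are 200 camera calls.

TASK

The bench shaker has tripped: on its controller (the white box with two tall round keys and a long bar) press the two tall round reset keys together, one fingertip on each, hold both fully down for at least two seconds and let both come up again; then press the long start bar in front of them down and release it. Neither reset key may go down without the other, the start bar stays up while a reset key is down, and the small key between them is not to be pressed. Only press, without forcing: grasp and lift nothing, and leave the controller and everything round it standing where it is.

Things in the scene. Friction and masses are not known exactly. Their poses are not given: they have to be found in the camera images.
- controller: shaker controller: flat white box, 150 (x, front to back) x 160 (y) x 50 mm high, grey face plate and four keys on top, 2.5 kg, loose on rubber feet. Origin: centre of its underside; x points to its back (black display), y to its left, z up. The two tall round keys lie in line along y, 60 mm apart centre to centre, 18 mm behind its centre
- reset_left (a joint): left (+y of the controller) reset key, white round cap 26 mm in diameter; travel 8 mm, spring about 1 N at rest and 5 N fully down. Its top stands 14 mm above the face plate, 64 mm above the worktop. Joint value in m: 0 = up, 0.008 = fully down
- reset_right (a joint): right (-y) reset key, same as the left one; travel 8 mm, spring about 1 N at rest and 5 N fully down. Its top stands 14 mm above the face plate, 64 mm above the worktop. Joint value in m: 0 = up, 0.008 = fully down
- small_key (a joint): small low round key between the reset keys, 12 mm diameter, 5 mm above the face plate, 3 mm travel; to be left alone. Joint value in m: 0 = up
- start_bar (a joint): start bar, white rectangular key 18 mm (x) x 54 mm (y), its centre 42 mm in front of the controller's centre; travel 8 mm, spring about 1 N at rest and 5 N fully down. Its top stands 14 mm above the face plate, 64 mm above the worktop. Joint value in m: 0 = up, 0.008 = fully down
- reset_left_top (a point): centre of the top face of the left reset key (moves down with it); z up, axes as the controller
- reset_right_top (a point): centre of the top face of the right reset key (moves down with it)
- start_bar_top (a point): centre of the top face of the start bar (moves down with it)
- stirrer: magnetic stirrer of the same make, 150 x 130 x 50 mm, with a 96 mm round steel plate and a black knob on top (64 mm high over all); loose, a bystander. Origin: centre of its underside
- marker_1: black marker with a green band, 11 x 126 x 14 mm, lying just in front of the controller; bystander. Origin: centre of its underside
- reagent_bottle: small white capped bottle, 41 mm diameter, 74 mm high, standing just behind the controller; bystander. Origin: centre of its underside
- microtube_1: small white microtube lying behind the controller, 20 x 40 x 14 mm; bystander. Origin: underside
- timer: white kitchen-type timer lying in front of the stirrer, 60 x 60 x 15 mm; bystander. Origin: centre of its underside
- tape_roll: roll of tape lying behind the stirrer, 78 mm diameter, 19 mm high; bystander. Origin: centre of its underside
- tipbox_front: blue open pipette tip box, 84 x 123 x 73 mm, at the right of the bench; bystander. Origin: centre of its underside

How it is judged:
By the outcome, as a careful person would: the job done as asked, in the order asked, and still so for the second after the job is handed in, with the robot touching nothing.
It also fails if it takes over 42 s, if anything falls off the work surface, if the arm or the gripper's body presses on something with over 40 N, if the wrist force passes 120 N, or if a joint passes its speed limit or range.

## Working session

There is one attempt and no reset: what is moved stays moved. The work goes in short steps, each a Python script; the robot and the scene stay as the last script left them, time stands still between calls to the robot, and variables do not carry over. Pictures are saved under pics/ and viewed, at most 10 in all, crops included, and the job is handed in when it is done.

```bash
ls; mkdir -p pics
python3 - <<'E'
from cell import env
import cv2,numpy as np
for n in("top","scene"):
    cv2.imwrite(f"pics/{n}0.png",env.snapshot(n)[:,:,::-1])
    c=env.calibration(n);print({k:np.round(v,4).tolist() for k,v in c.items()})
print(env.calibration("wrist"))
print(env.tips_ahead,env.get_tcp_pos(),env.get_tcp_rot(),env.get_grip_width(),env.get_clock())
E
```

```text
pics
{'fx': 433.9398, 'fy': 433.9398, 'cx': 274.8894, 'cy': 215.6857, 'k1': -0.0174, 'R': [[-0.0009, -1.0, 0.0077], [-0.9834, -0.0005, -0.1816], [0.1816, -0.0077, -0.9833]], 't': [0.0683, 0.5604, 1.131]}
{'fx': 386.3588, 'fy': 386.3588, 'cx': 279.4526, 'cy': 211.4821, 'k1': -0.071, 'R': [[-0.901, -0.4336, 0.0125], [-0.229, 0.4508, -0.8627], [0.3685, -0.7802, -0.5055]], 't': [0.5166, 0.1572, 0.7628]}
{'fx': 350.5340610711799, 'fy': 350.5340610711799, 'cx': 281.4085272056725, 'cy': 213.68781519571704, 'k1': -0.020645983528483534, 'mount': array([[ 5.04145754e-04, -9.61837369e-01, -2.73621311e-01,
         6.92434133e-02],
       [ 9.99999869e-01,  4.59258869e-04,  2.28101186e-04,
         7.57571983e-04],
       [-9.37332303e-05, -2.73621390e-01,  9.61837474e-01,
        -1.67678976e-01],
       [ 0.00000000e+00,  0.00000000e+00,  0.00000000e+00,
         1.00000000e+00]])}
0.011 [ 0.18066274 -0.51894042  0.2051406 ] [-3.13994615e+00 -3.31960384e-04  3.34777288e-01] 0.0856257746743908 0.1
```

View pics/top0.png

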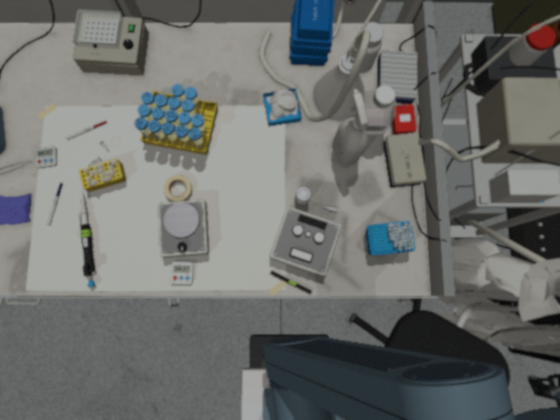

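View pics/scene0.png

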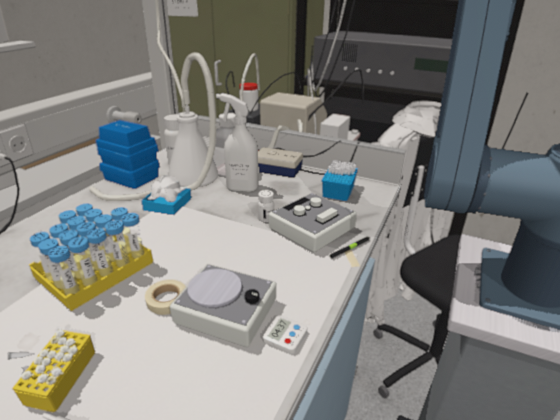

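The top view shows the controller near (307,240), with its reset keys at about (297,229) and (318,238) and the bar at about (301,255). It's turned about -20°. I'll take a closer look with the wrist camera.

```bash
cat > h.py <<'E'
from cell import env
import cv2,numpy as np
from scipy.spatial.transform import Rotation as Ro
def cam(n):
    """K-params, camera-to-world rotation, camera position"""
    c=env.calibration(n)
    if n=="wrist":
        T=np.eye(4);T[:3,:3]=Ro.from_euler('xyz',env.get_tcp_rot()).as_matrix();T[:3,3]=env.get_tcp_pos()
        T=T@c["mount"];return c,T[:3,:3],T[:3,3]
    R=np.array(c["R"]);return c,R.T,-R.T@np.array(c["t"])
def unproj(px,z,C):
    c,R,o=C
    d=(np.array(px,float)-[c["cx"],c["cy"]])/[c["fx"],c["fy"]]
    s=d.copy()
    for _ in range(10): s=d/(1+c["k1"]*(s@s))
    r=R@[*s,1];return o+r*(z-o[2])/r[2]
E
python3 - <<'E'
from h import *
C=cam("top")
l,r,b=[unproj(p,.064,C) for p in((297,229),(318,238),(301,255))]
print(l,r,b,np.linalg.norm(l-r))
d=l-r; yaw=np.arctan2(-d[0],d[1]);print("yaw",yaw)
m=(l+r)/2; cc=m+np.array([np.cos(yaw),np.sin(yaw),0])*-.03
p=[*cc[:2],.2]
for z in(.2,):
    q=env.solve_ik(p,[np.pi,0,yaw]);print(p,q)
env.movep(p,[np.pi,0,yaw]); env.move_gripper(.0455)
print(env.get_tcp_pos(),env.get_tcp_rot(),env.tips_ahead,env.get_grip_width(),env.get_clock())
np.save("pose.npy",np.r_[env.get_tcp_pos(),env.get_tcp_rot()])
cv2.imwrite("pics/w1.png",env.snapshot("wrist")[:,:,::-1])
E
```

```text
[0.52179838 0.00909716 0.064     ] [ 0.49749853 -0.04677945  0.064     ] [ 0.45209498 -0.00081038  0.064     ] 0.06093175001499301
yaw -0.4102126190716251
[np.float64(0.48213737281261504), np.float64(-0.006877013625064066), 0.2] [-2.46121089e-01  1.40262682e-01  1.69960053e+00 -4.44089210e-16
  1.30172944e+00  1.73488786e+00]
[ 0.48215302 -0.00700197  0.19999219] [-3.14156568e+00  1.78385129e-06 -4.10489205e-01] 0.011 0.045716160833585553 2.7083
```

View pics/w1.png

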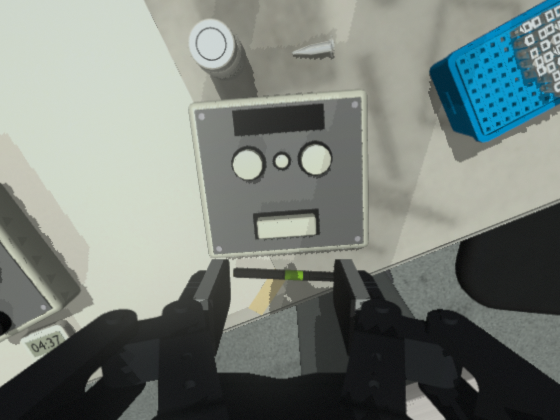

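The wrist view is clear. The left key is at about (248,163), the right key at (316,159), the small key at (282,160) and the bar at (286,225). Next I'll extract the centroids.

```bash
cat > det.py <<'E'
from h import *
def detect(img,C,save=None,rois=None):
    """centroids of bright key tops in world at z=.064, plus pixels"""
    g=cv2.cvtColor(img,cv2.COLOR_RGB2GRAY)
    _,t=cv2.threshold(g,185,255,cv2.THRESH_BINARY)
    n,_,st,ce=cv2.connectedComponentsWithStats(t)
    return [(ce[i].round(1).tolist(),st[i].tolist(),unproj(ce[i],.064,C).round(4).tolist()) for i in range(1,n) if 80<st[i][4]<3000]
E
python3 - <<'E'
from det import *
C=cam("wrist")
for r in detect(env.snapshot("wrist"),C): 
    if 200<r[0][0]<370 and 90<r[0][1]<260: print(r)
a=[unproj(p,.05,C) for p in((189,103),(366,94),(367,246),(213,258))]
a=np.array(a);print(a.round(4).tolist(),a.mean(0))
E
```

```text
([315.5, 159.2], [302, 146, 28, 28, 594], [0.4998, -0.0474, 0.064])
([247.0, 164.6], [233, 151, 28, 28, 600], [0.5191, 0.0087, 0.064])
([281.4, 160.9], [276, 155, 12, 12, 103], [0.5102, -0.0199, 0.064])
([285.7, 227.3], [258, 218, 56, 20, 886], [0.4532, 0.0005, 0.064])
[[0.5865, 0.0343, 0.05], [0.5323, -0.109, 0.05], [0.4001, -0.0625, 0.05], [0.4483, 0.0799, 0.05]] [ 0.49180596 -0.01431717  0.05      ]
```

Run:
```python
from det import *
yaw=-.336; m=np.array([.50945,-.01935])
env.move_gripper(.05)
env.movep([*m,.11],[np.pi,0,yaw])
C=cam("wrist");im=env.snapshot("wrist")
cv2.imwrite("pics/w2.png",im[:,:,::-1])
for r in detect(im,C): print(r)
print(env.get_tcp_pos(),env.get_tcp_rot(),env.get_wrist_force(),env.get_grip_width(),env.get_clock())
```

```text
([364.4, 20.8], [356, 1, 21, 49, 454], [0.6064, -0.1025, 0.064])
([538.8, 2.4], [528, 0, 26, 8, 122], [0.5845, -0.1961, 0.064])
([192.9, 62.4], [174, 41, 39, 43, 1325], [0.6179, -0.0049, 0.064])
([335.4, 73.7], [310, 69, 45, 9, 268], [0.5854, -0.0793, 0.064])
([234.0, 226.0], [215, 208, 39, 36, 1084], [0.5194, 0.0085, 0.064])
([326.8, 225.6], [308, 208, 38, 36, 1058], [0.5001, -0.0476, 0.064])
([280.5, 222.0], [273, 215, 16, 15, 191], [0.5121, -0.0205, 0.064])
([304.0, 300.4], [289, 298, 29, 7, 157], [0.4539, -0.0171, 0.064])
([239.1, 360.8], [210, 349, 64, 27, 1206], [0.4228, 0.0426, 0.064])
([85.8, 380.5], [79, 371, 14, 21, 116], [0.4434, 0.157, 0.064])
([138.9, 400.0], [119, 381, 35, 39, 653], [0.4145, 0.1271, 0.064])
[ 0.50992859 -0.01935442  0.11120102] [-3.14144646e+00 -9.03465827e-04 -3.36608533e-01] [0.12830493 0.47721931 0.40639241] 0.050104950129356465 3.55
```

View pics/w2.png

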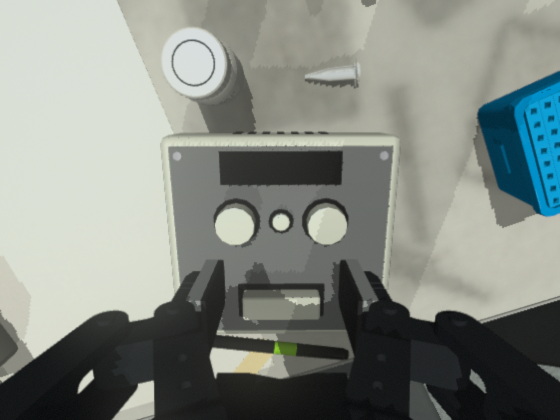

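The detections agree, with the keys at (234,226) and (327,226). The fingertips are hard to make out in the dark, so I'll enhance them with the projected tip points overlaid.

Run:
```python
from det import *
im=cv2.imread("pics/w2.png");s=4
c=env.calibration("wrist");M=np.linalg.inv(c["mount"])
big=cv2.resize(im[190:340,180:380],None,fx=s,fy=s,interpolation=cv2.INTER_CUBIC)
big=(255*(big/255.)**.45).astype(np.uint8)
for z,col in((.011,(0,0,255)),(0,(0,255,0))):
  for x in(-.011,.011):
    for y in(-.025,.025,-.0395,.0395):
      p=M@[x,y,z,1];sl=p[:2]/p[2];sl=sl*(1+c["k1"]*sl@sl)
      u=sl*c["fx"]+[c["cx"],c["cy"]]
      cv2.circle(big,tuple(int(v) for v in (u-[180,190])*s),5,col,-1)
cv2.imwrite("pics/c2.png",big)
```

```text
(no output)
```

View pics/c2.png

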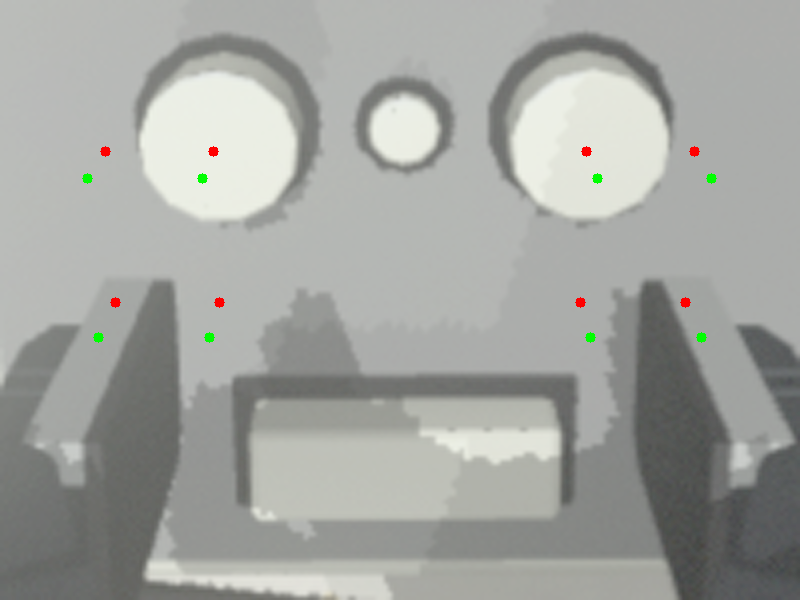

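The tip edges in the crop, at zoomed (172,280)–(180,450), don't match the nominal 11 mm tip point. I'll check from the scene camera before I press.

```bash
cat > sc.py <<'E'
from det import *
def scene(name,hyp=((.011,(0,0,255)),(-.031,(0,255,0)))):
    im=np.ascontiguousarray(env.snapshot("scene")[:,:,::-1]);s=5
    c,R,o=cam("scene")
    Rt=Ro.from_euler('xyz',env.get_tcp_rot()).as_matrix();p0=np.array(env.get_tcp_pos())
    def pr(X):
        p=R.T@(X-o);sl=p[:2]/p[2];sl=sl*(1+c["k1"]*sl@sl);return sl*c["fx"]+[c["cx"],c["cy"]]
    o0=(pr(p0+[0,0,-.02])-[80,60]).astype(int)
    o0=np.clip(o0,0,[400,300])
    big=cv2.resize(im[o0[1]:o0[1]+120,o0[0]:o0[0]+160],None,fx=s,fy=s,interpolation=cv2.INTER_CUBIC)
    big=(255*(big/255.)**.6).astype(np.uint8)
    for z,col in hyp:
      for x in(-.011,.011):
        for y in(-.025,.025):
          cv2.circle(big,tuple(int(v) for v in (pr(p0+Rt@[x,y,z])-o0)*s),4,col,-1)
    cv2.imwrite(f"pics/{name}.png",big)
E
python3 -c "
from sc import *
scene('s2')"
```

```text
(no output)
```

View pics/s2.png

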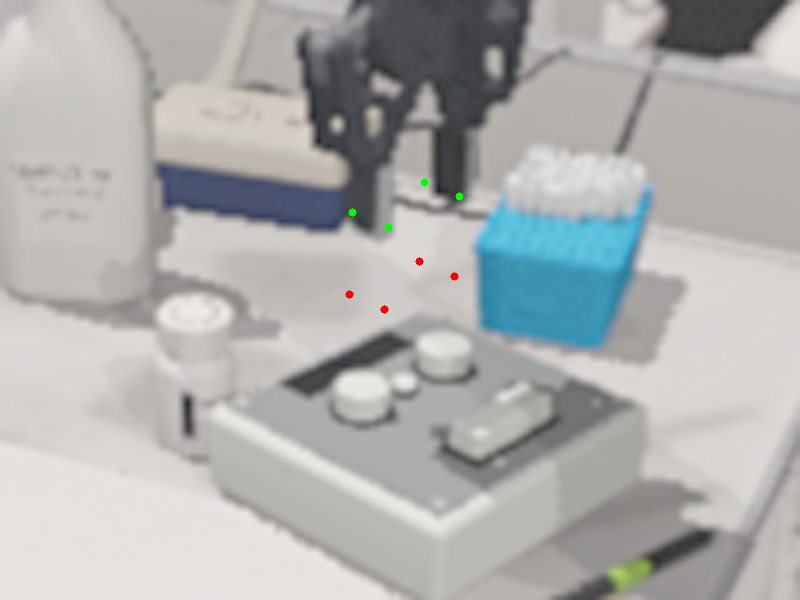

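The scene view confirms the real fingertips are about 30 mm behind the TCP, matching the green dots and centred. I'll press with a force-guarded descent, expecting contact at TCP z≈0.034.

Run:
```python
from det import *
m=np.array([.50975,-.01955]);A=[np.pi,0,-.333]
def rep(s): print(s,np.round(env.get_tcp_pos(),4),np.round(env.get_wrist_force(),1),np.round(env.get_wrist_torque(),2),round(env.get_clock(),2))
env.move_straight([*m,.048],A); env.wait(.3); rep("above")
h=env.move_straight([*m,.020],A,max_speed=.012,force_limit=12); rep(f"hit{h}")
env.wait(.5);rep("hold")
```

```text
above [ 0.5104 -0.0197  0.0489] [ 0.3 -0.1 -0.3] [-0.03  0.01  0.01] 4.47
hitTrue [ 0.5101 -0.0193  0.0269] [-1.4  0.5  8.6] [ 0.09  0.34 -0.01] 6.12
hold [ 0.5101 -0.0193  0.0271] [-1.8  0.3  9. ] [ 0.1   0.35 -0.04] 6.62
```

Run:
```python
from sc import *
m=np.array([.50975,-.01955]);A=[np.pi,0,-.333]
def rep(s): print(s,np.round(env.get_tcp_pos(),4),np.round(env.get_wrist_force(),1),np.round(env.get_wrist_torque(),2),round(env.get_clock(),2))
z=.0255
for i in range(6):
    env.move_straight([*m,z],A,max_speed=.012,force_limit=12); env.wait(.15); rep(z)
    if env.get_wrist_force()[2]>17: break
    z-=.001
env.wait(2.4);rep("held")
scene("s3",())
```

```text
0.0255 [ 0.5102 -0.0194  0.0266] [-2.3  2.1 11.7] [0.28 0.49 0.01] 7.03
0.024499999999999997 [ 0.5102 -0.0194  0.0265] [-4.4  2.8 19.8] [ 0.47  0.94 -0.06] 7.42
held [ 0.5102 -0.0194  0.0265] [-4.8  2.8 19.7] [ 0.42  0.94 -0.02] 9.82
```

View pics/s3.png

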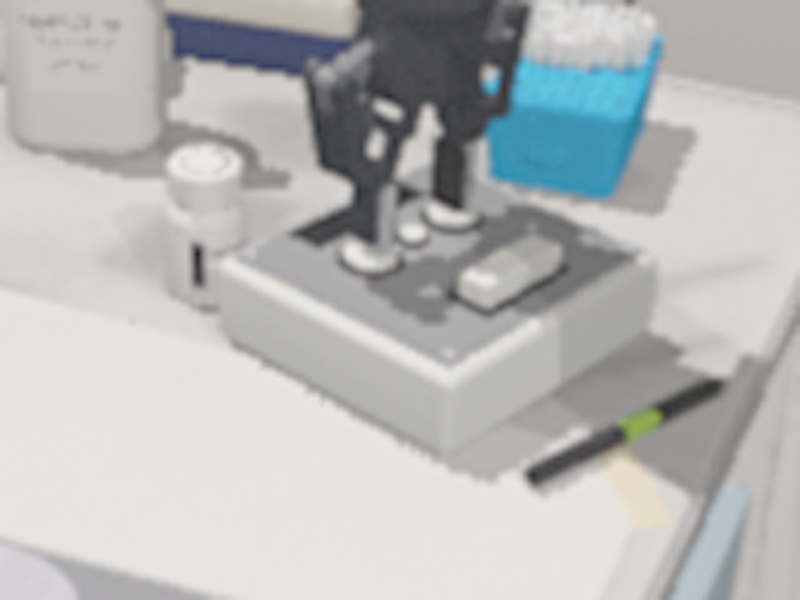

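Both caps are down evenly against the stop at about 20 N, with the moments balanced, and they've been held for more than 2.4 s. The bar is up. I'll release them and then press the bar.

Run:
```python
from det import *
m=np.array([.50975,-.01955]);yaw=-.333;A=[np.pi,0,yaw]
b=m-.06*np.array([np.cos(yaw),np.sin(yaw)])
def rep(s): print(s,np.round(env.get_tcp_pos(),4),np.round(env.get_wrist_force(),1),np.round(env.get_wrist_torque(),2),round(env.get_clock(),2))
env.move_straight([*m,.045],A,max_speed=.03); env.move_straight([*m,.11],A)
rep("up"); C=cam("wrist");im=env.snapshot("wrist")
for r in detect(im,C):
    if 200<r[0][0]<350 and 180<r[0][1]<260: print(r)
env.move_gripper(0); env.move_straight([*b,.085],A); env.wait(.2)
rep("over bar")
print(env.move_straight([*b,.025],A,max_speed=.02,force_limit=7)); env.wait(.3); rep("hit")
cv2.imwrite("pics/w4.png",env.snapshot("wrist")[:,:,::-1])
```

```text
up [ 0.5093 -0.0195  0.1095] [-0.4 -0.1 -0. ] [-0.    0.02  0.01] 11.29
([233.7, 226.8], [215, 209, 38, 36, 1085], [0.5194, 0.0085, 0.064])
([326.7, 226.7], [308, 209, 38, 36, 1055], [0.5001, -0.0477, 0.064])
([280.4, 223.0], [273, 216, 16, 15, 191], [0.512, -0.0205, 0.064])
over bar [ 4.544e-01 -4.000e-04  8.550e-02] [0.5 0.3 0.2] [ 0. -0.  0.] 12.66
True
hit [0.4527 0.     0.03  ] [-2.5  0.   5.2] [-0.02  0.1  -0.02] 15.38
```

View pics/w4.png

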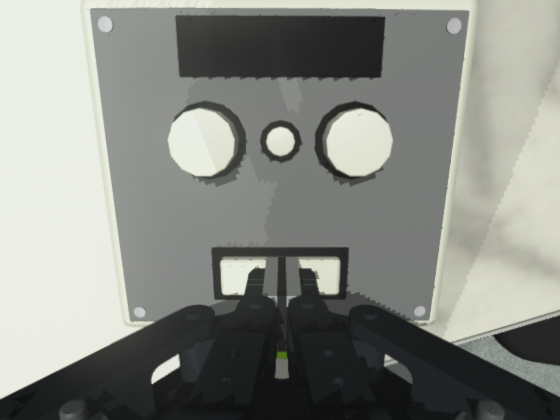

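The reset keys are back up and the controller hasn't moved. The fingertips are on the bar at (255–310,275). I'll press it to the stop and release.

Run:
```python
from det import *
m=np.array([.50975,-.01955]);yaw=-.333;A=[np.pi,0,yaw]
b=m-.06*np.array([np.cos(yaw),np.sin(yaw)])
def rep(s): print(s,np.round(env.get_tcp_pos(),4),np.round(env.get_wrist_force(),1),np.round(env.get_wrist_torque(),2),round(env.get_clock(),2))
z=.0285
for i in range(9):
    env.move_straight([*b,z],A,max_speed=.012,force_limit=8); env.wait(.15); rep(round(z,4))
    if env.get_wrist_force()[2]>11: break
    z-=.001
env.wait(.5)
env.move_straight([*b,.045],A,max_speed=.03); env.move_straight([*b,.14],A); env.wait(.5); rep("up")
C=cam("wrist");im=env.snapshot("wrist");cv2.imwrite("pics/w5.png",im[:,:,::-1])
for r in detect(im,C):
    if 180<r[0][0]<380 and 60<r[0][1]<300: print(r)
```

```text
0.0285 [0.4527 0.     0.0298] [-2.9  0.2  9.1] [ 0.05  0.4  -0.02] 15.78
0.0275 [0.4527 0.     0.0298] [-2.7  0.7 12. ] [ 0.01  0.54 -0.05] 16.14
up [4.530e-01 1.000e-04 1.398e-01] [0.1 0.1 0.1] [-0.01 -0.02 -0.05] 18.62
([236.4, 129.7], [219, 112, 36, 36, 1022], [0.519, 0.0087, 0.064])
([324.2, 129.7], [307, 112, 36, 36, 997], [0.4997, -0.0475, 0.064])
([280.4, 129.5], [273, 122, 15, 16, 177], [0.5094, -0.0195, 0.064])
([279.6, 214.0], [245, 204, 71, 21, 1451], [0.4534, 0.0005, 0.064])
```

View pics/w5.png

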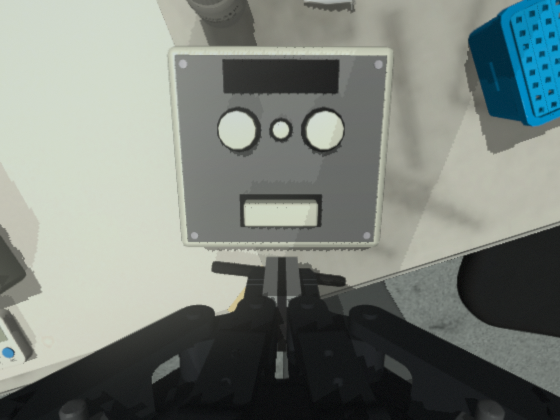

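The view shows all keys up, with the reset keys at (236,130) and (324,130) and the bar at (280,214). The controller is still in place and the arm is clear.

```bash
python3 -c "
from cell import env
print(env.hand_in())"
```

```text
the job is handed in; nothing more can be done
None
```

The job is handed in: both reset keys were pressed together, held fully down for over two seconds and released, then the start bar was pressed and released, with the small key untouched and the controller still in place.

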